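# Rotate the weight, the jar and the bottle between balance, stirrer and tray

### The job

The balance check is finished and the samples move on: put the steel weight from the balance back in the middle of its wooden tray, the short glass jar from the stirrer onto the middle of the balance's pan, and the amber bottle from the tray onto the middle of the stirrer's plate, all standing upright. Each place has room for one thing only; the cork pad is free for parking one meanwhile. Set everything down gently without dropping or tipping it, and leave the small vial and the loose screw cap where they are.

Things in the scene. Friction and masses are not known exactly. Their poses are not given: they have to be found in the camera images.
- weight: Polished stainless calibration weight, about 0.5 kg (up to 0.7): a plain cylinder 42 mm in diameter and 50 mm high, with a narrow neck and a grip knob 26 mm in diameter between 62 and 70 mm above its foot; 72 mm high in all. Stands upright on the balance's pan at the start. Origin: centre of its underside; z up along its axis.
- jar: Short clear glass sample jar with a wide white screw lid, about 0.16 kg: glass 58 mm in diameter up to 45 mm, lid 60 mm in diameter from 45 to 60 mm (top). Closed, one rigid piece. Stands on the stirrer's plate at the start. Origin: centre of its underside; z up.
- bottle: Amber glass bottle with a white paper band and a black screw cap, about 0.22 kg: body 54 mm in diameter up to 64 mm, conical shoulder to 78 mm, cap 32 mm in diameter from 78 to 98 mm (top). Closed, one rigid piece. Stands in the wooden tray at the start. Origin: centre of its underside; z up.
- balance: Fixed flat white electronic balance, case 200 mm (x) by 150 mm (y), 38 mm high, with a round steel pan 120 mm in diameter whose flat top is 46 mm above the table; the display and keys are on the part of the case nearest the robot (-x). The pan is rigid. Origin: at table height under the centre of the pan (the case reaches from x -115 to +85 mm).
- stirrer: Fixed grey magnetic stirrer (off), case 160 mm (x) by 124 mm (y), 49 mm high, with a round black rubber-topped plate (rigid) 112 mm in diameter whose flat top is 55 mm above the table; a small black knob on its front (-x), nearest the robot. Origin: at table height under the centre of the plate (the case reaches from x -100 to +60 mm).
- tray: Fixed square wooden tray for the weight, 100 mm by 100 mm, grey felt floor 6 mm above the table, 84 mm wide inside, rim 8 mm thick and 14 mm above the table. Origin: at table height under its centre.
- pad: Fixed round cork pad, 100 mm in diameter, flat top 6 mm above the table; empty at the start. Origin: at table height under its centre.
- vial: Bystander: small clear glass vial with a grey cap, 24 mm in diameter, 46 mm high, standing near the robot. Origin: centre of its underside.
- cap: Bystander: loose black screw cap lying on the table, 38 mm in diameter, 14 mm high. Origin: centre of its underside.
Things that resemble listed ones, but are neither listed nor needed, are in the scene too. Leave any green look-alike of the weight alone.

How it is judged:
By the outcome, as a careful person would: the job done as asked, in the order asked, and still so for the second after the job is handed in, with the robot touching nothing.
It also fails if it takes over 123 s, if anything falls off the work surface, if the arm or the gripper's body presses on something with over 40 N, if the wrist force passes 120 N, or if a joint passes its speed limit or range.

### The arm

A 6-joint arm with a two-finger parallel gripper is mounted at the origin on the work surface. World frame = base frame: x ahead of the robot, y to its left, z up, the work surface at z = 0. Lengths are in mm, angles in rad, forces in N, time in s.
With the tool pointing down it reaches from about 400 to 925 mm from the base axis. Payload 12.5 kg.
Tool frame: the origin (TCP) lies midway between the tips of the shut fingers; the grasp point (between the pads) lies 19 mm behind it; z points along the fingers, y is the line along which they close (so a half turn about z gives the same grasp; the last joint's range is limited). The gripper opens to 95 mm and grips with 3 to 60 N. Pads are 20 mm wide; open, the fingers measure 119 mm over their backs; the gripper's body (75 mm by 180 mm) begins 59 mm behind the grasp point.
Start: joints at [1.242, 0.491, 1.559, -0, 1.092, -0.106], TCP at [138.082, 609.574, 214.661] pointing down, gripper open.
Joint ranges: [-3.1, 3.1], [-0.84, 2.19], [0.05, 2.79], [-1.13, 4.28], [0.06, 2.93], [-2.69, 2.69]. Speed limits (rad/s): [2.22, 2.22, 2.79, 3.14, 3.14, 3.14].

### API

Orientations are given as [roll, pitch, yaw] about the fixed x, y, z axes, in that order (R = Rz(yaw) Ry(pitch) Rx(roll)).
In Python, from cell import * gives the robot as it stands.
- The arm moves only by the tool servo_tool, never from a script. Its argument "moves" is one flat list of numbers, 5 for each row, row after row: the shift along the world's x, y, z as a fraction of full scale, then the turn about the world's z as a fraction of full scale, then the opening, from 0 (shut) to 1 (fully open). A call has 1 to 12 rows; each row is the pose to reach, as a shift and turn from the pose commanded when the call began, turning the shorter way round; what a row does not reach only later rows make up. Full scale, the value 1, is 400 mm for a shift and 180 degrees for a turn. A row lasts 1/12 s, in which the tool goes at most 41.7 mm and 7.16 degrees, less where a joint would pass 70% of its speed; a pose out of reach is approached as far as the arm can. A call with a number of a shift or a turn outside -1 to 1 is refused whole. A call with a gripper value outside its range is refused whole. The fingers move at their own pace and stop on an object; the grip force is fixed at half the most. Time passes only in rows, so rows that repeat a pose let the fingers close. It gives the time, the measured TCP pose, the force, the opening and the grip force at its end, in the units of the state.
- state(): the state, without advancing time (a new reading comes with each control period).
- read_camera(name): name is "side" or "top" or "wrist"; returns (picture, depth): 420x560x3 uint8, blue, green, red; 420x560 float32, mm along the optical axis (not along the pixel's ray), 0 where there is no reading.
- get_calibration(name): a dict with "K" (3x3 intrinsics, pixels), "R" (3x3) and "t" (3): a world point X has camera coordinates R X + t. Camera axes: x right, y down, z forward; pixel columns grow to the right and rows downward; lengths in mm; the calibration is good to about 2 mm. A picture is of the moment at which its call begins: read the wrist's pose just before it. get_calibration takes no time and is no camera call; for the wrist camera it gives the pose at the moment of the call.
- job_done(): hands the job in; it is judged then, once.
The state is a dict: "t": time; "joints": joint angles; "qvel": joint speeds; "tau": joint torques, N m; "eef_pos": TCP position; "tcp_rot": TCP orientation; "ft_force": force on the tool from outside, world axes, zero at the start; "moment": the same for the moment, N m; "opening": opening from 0.0 (shut) to 1.0 (fully open); "grip_force": force on a finger pad.
Only numpy, scipy, OpenCV 4.12 (cv2) and the standard library are available. Lean on these libraries where they do the work, as an engineer would, in place of code of your own. Each camera call takes 0.05 s, during which the arm holds its last target. There are 200 camera calls.

## Working session

There is one attempt and no reset: what is moved stays moved. The work goes in short steps, Python scripts to look and compute and a tool call to move; the robot and the scene stay as the last step left them, time stands still between calls to the robot, and variables do not carry over. Pictures are saved under pics/ and viewed, at most 14 in all, crops included, and the job is handed in when it is done.

Besides the shell and the picture viewer there is one more tool, called after "Call:" in YAML: its name, and indented under it one key for each argument. servo_tool: Moves the arm, as the interface text tells. Its arguments: {"type":"object","properties":{"moves":{"type":"array"}},"required":["moves"]}

```bash
mkdir -p pics
python3 - <<'E'
from cell import *
import cv2,numpy as np
s=state();print(s)
for n in("top","side","wrist"):
    c=get_calibration(n);p,d=read_camera(n);cv2.imwrite(f"pics/{n}0.png",p);np.save(f"{n}0.npy",d);np.savez(f"{n}0cal.npz",**{k:np.array(c[k]) for k in "KRt"})
    print(n,c["K"],c["R"],c["t"])
E
```

```text
{'t': 0.0, 'joints': array([ 1.24235994e+00,  4.91555688e-01,  1.55950120e+00,  9.49776857e-06,
        1.09166718e+00, -1.05590775e-01]), 'qvel': array([-0.00106849, -0.00066876, -0.00020912,  0.00038437,  0.00211309,
        0.00076942]), 'tau': array([ 1.67682003e-03, -6.12674046e+01, -2.58189815e+01,  6.92848535e-02,
        4.81891294e-02, -1.04471821e-04]), 'eef_pos': array([138.01399846, 609.30394539, 214.04632689]), 'tcp_rot': array([-3.14046843e+00, -1.27621283e-04,  2.91874258e+00]), 'ft_force': array([-0.0233848 , -0.31631081, -0.4445347 ]), 'moment': array([-0.01191211, -0.00354028, -0.03227868]), 'grip_force': 0.0, 'opening': 1.0019502217607104}
top [[391.07984236   0.         276.85167006]
 [  0.         391.07984236 208.94836374]
 [  0.           0.           1.        ]] [[ 0.00949189 -0.99979776 -0.01772949]
 [-0.9940421  -0.00750899 -0.10873788]
 [ 0.10858276  0.01865599 -0.99391234]] [  5.80863236 578.5557343  849.39771867]
side [[421.4366632    0.         281.44830804]
 [  0.         421.4366632  210.88301568]
 [  0.           0.           1.        ]] [[-0.99387421 -0.10792542 -0.02379393]
 [-0.04363406  0.58100169 -0.81273188]
 [ 0.10153874 -0.80671503 -0.58215182]] [578.22227349  69.27066666 993.84280222]
wrist [[318.28699353   0.         279.40588012]
 [  0.         318.28699353 203.20831494]
 [  0.           0.           1.        ]] [[ 2.21042740e-01  9.75264120e-01  5.08780233e-05]
 [ 9.46244872e-01 -2.14478184e-01  2.42115162e-01]
 [ 2.36137143e-01 -5.34696557e-02 -9.70247518e-01]] [-625.56139604  -27.60526179  388.76522292]
```

View pics/top0.png

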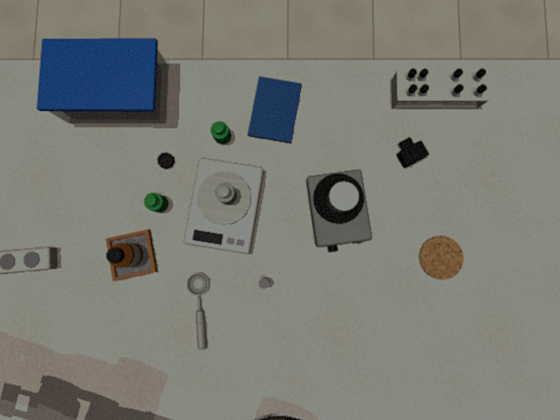

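View pics/side0.png

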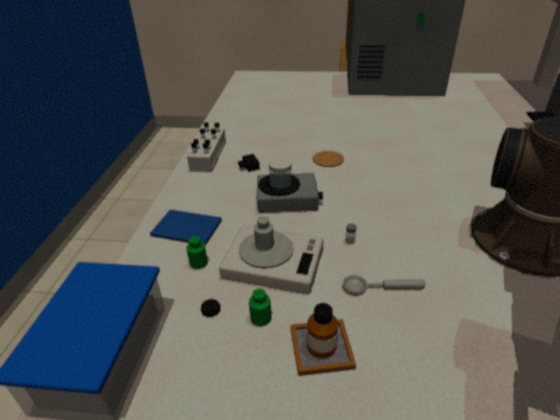

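Top view: weight (226,193) on balance; jar (343,196) on stirrer; bottle (117,256) in tray; pad (441,257). Look-alikes for the weight: green ones at (221,131) and (155,202), to be left alone. Vial (265,282), cap (166,160). I chose the steel one on the pan, and will check in a close crop and measure.

```bash
cat > h.py <<'E'
import cv2,numpy as np
def load(n,tag="0"):
    c=np.load(f"{n}{tag}cal.npz");return cv2.imread(f"pics/{n}{tag}.png"),np.load(f"{n}{tag}.npy"),c["K"],c["R"],c["t"]
def cloud(d,K,R,t):
    v,u=np.mgrid[:d.shape[0],:d.shape[1]]
    P=np.stack([(u-K[0,2])/K[0,0]*d,(v-K[1,2])/K[1,1]*d,d],-1)
    W=(P-t)@R; W[d<=0]=np.nan; return W
def ray(uv,z,K,R,t):  # world point on plane z
    r=R.T@np.linalg.inv(K)@np.array([*uv,1.]);o=-R.T@t
    return o+r*(z-o[2])/r[2]
def tri(vs): # [(uv,K,R,t)] -> point, miss
    A=np.zeros((3,3));b=np.zeros(3);L=[]
    for uv,K,R,t in vs:
        r=R.T@np.linalg.inv(K)@np.array([*uv,1.]);r/=np.linalg.norm(r);o=-R.T@t
        M=np.eye(3)-np.outer(r,r);A+=M;b+=M@o;L.append((M,o))
    X=np.linalg.solve(A,b);return X,[np.linalg.norm(M@(X-o)) for M,o in L]
E
python3 - <<'E'
from h import *
p,d,K,R,t=load("top");W=cloud(d,K,R,t)
for n,u,v in(("weight",225,190),("pan",210,205),("pan2",240,205),("jar",343,196),("plate",328,210),("bottle",116,256),("tray",145,265),("pad",441,257),("vial",265,280),("cap",166,160),("table",300,280)):print(n,W[v,u].round(1))
a=p[150:290,95:275];b=p[150:290,300:480]
s=cv2.imread("pics/side0.png")
c=s[210:370,215:365]
o=np.vstack([np.hstack([cv2.resize(a,None,fx=2.1,fy=2.1,interpolation=2),cv2.resize(b,None,fx=2.1,fy=2.1,interpolation=2)])])
c1=cv2.resize(s[210:350,215:395],(378,294),interpolation=2);c2=cv2.resize(s[130:220,240:356],(378,294),interpolation=2)
cv2.imwrite("pics/c0.png",np.vstack([o,np.hstack([c1,c2])]))
E
```

```text
weight [607.4 115.8 116.8]
pan [584.8 159.5  44.8]
pan2 [585.2  92.5  45.4]
jar [ 597.  -125.6  114.6]
plate [ 574.2 -101.3   57.2]
bottle [470.8 340.1 101.3]
tray [449.5 312.5   6.9]
pad [ 474.3 -363.3    4.4]
vial [421.2  34.9  43.1]
cap [693.8 271.9  13.6]
table [419.  -43.1   1.2]
```

View pics/c0.png

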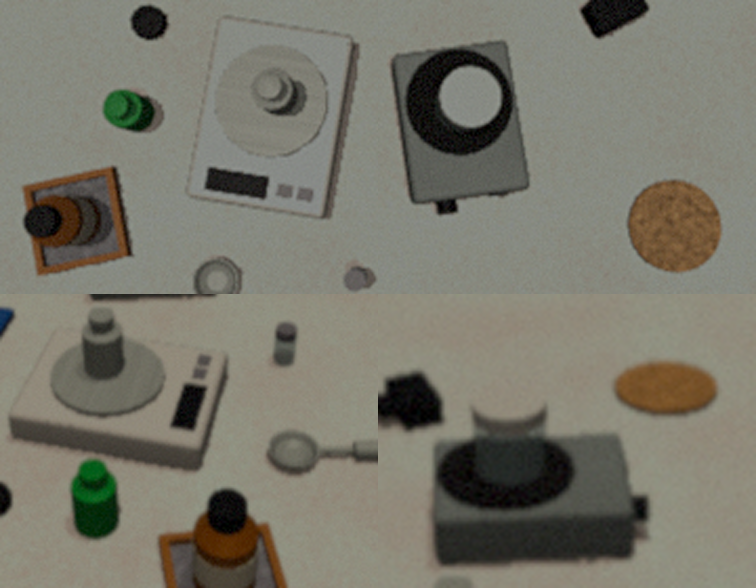

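The crop confirms it: the steel weight on the pan, with green look-alikes beside it. I'll triangulate the centres read off the crops.

Run:
```python
from h import *
T=load("top");S=load("side");WT=cloud(*T[1:]);WS=cloud(*S[1:])
pk=dict(pan=((224.3,198.1),(265.9,248.8),46),plate=((338.8,197.9),(279.1,183.4),55),pad=((441.2,257.4),(328.3,158.4),6),knob=((223.6,190.5),(264,219.5),118),lid=((344.3,196.2),(280.2,163.5),115),bcap=((115,255.2),(323.6,310.5),104))
for k,(a,b,z) in pk.items():
    X,m=tri([(a,*T[2:]),(b,*S[2:])]);print(k,"tri",X.round(1),np.round(m,1),"top@z",ray(a,z,*T[2:])[:2].round(1),"side@z",ray(b,z,*S[2:])[:2].round(1))
print("tray",ray((131.7,254.8),14,*T[2:]).round(1))
print("traycorners",[ray((95+x/2.1,150+y/2.1),14,*T[2:])[:2].round(0) for x,y in((23,186),(116,168),(131,253),(38,273))])
# depth clouds, upper bands
for k,c,r,z0,z1 in(("knob",(607,116),25,106,125),("lid",(597,-126),40,106,125),("bcap",(471,340),25,92,112),("weightbody",(607,116),35,60,95),("bottlebody",(465,335),40,25,70),("vial",(420,35),25,20,60),):
  for n,W in(("T",WT),("S",WS)):
    q=W[np.isfinite(W[...,0])];m=(np.hypot(q[:,0]-c[0],q[:,1]-c[1])<r)&(q[:,2]>z0)&(q[:,2]<z1);q=q[m]
    if len(q)>5:print(k,n,len(q),"med",np.median(q,0).round(1),"min",q.min(0).round(0),"max",q.max(0).round(0),)
```

```text
pan tri [601.1 128.4  42.1] [0.2 0.2] top@z [600.3 127.8] side@z [600.4 132.8]
plate tri [ 601.  -125.6   53.6] [0.5 0.5] top@z [ 601.3 -125.3] side@z [ 600.1 -123.2]
pad tri [ 472.8 -363.9    4. ] [0.7 0.7] top@z [ 473.4 -363.1] side@z [ 472.1 -360.2]
knob tri [604.9 118.7 115.5] [1.6 1.6] top@z [606.2 118.4] side@z [602.7 122.3]
lid tri [ 596.6 -128.5  112.5] [0.3 0.3] top@z [ 596.6 -128.1] side@z [ 595.7 -124.1]
bcap tri [471.7 343.1  99.6] [0.7 0.7] top@z [472.5 341.1] side@z [471.1 346.9]
tray [472.6 341.6  14. ]
traycorners [array([509., 403.]), array([530., 302.]), array([438., 281.]), array([415., 381.])]
knob T 127 med [607.2 121.7 116.4] min [595. 110. 112.] max [620. 134. 120.]
knob S 107 med [605.1 126.2 118.1] min [594. 110. 106.] max [618. 134. 121.]
lid T 679 med [ 598.6 -125.6  115.1] min [ 569. -155.  106.] max [629. -97. 119.]
lid S 284 med [ 596.1 -117.7  116.7] min [ 568. -157.  106.] max [626. -96. 120.]
bcap T 217 med [472.9 343.7 103.1] min [458. 330.  92.] max [489. 361. 107.]
bcap S 318 med [472.2 350.2 105.1] min [457. 328.  92.] max [487. 362. 108.]
weightbody T 78 med [596.8 108.5  86.4] min [587. 101.  60.] max [626. 142.  95.]
weightbody S 242 med [602.1 137.8  77.8] min [585. 119.  60.] max [625. 144.  95.]
bottlebody T 209 med [474.8 323.1  52.2] min [447. 318.  26.] max [501. 367.  70.]
bottlebody S 498 med [471.1 368.4  49.4] min [445. 346.  25.] max [500. 374.  70.]
vial T 102 med [417.1  39.   45.4] min [406.  28.  22.] max [427.  50.  50.]
vial S 145 med [414.6  45.2  41. ] min [403.  25.  20.] max [426.  52.  50.]
```

Call:
servo_tool:
  moves: [0.04,-0.03,0,0,1,0.11,-0.09,0,0,1,0.19,-0.15,0,0,1,0.27,-0.22,0,0,1,0.35,-0.28,0,0,1,0.43,-0.345,0,0,1,0.51,-0.41,0,0,1,0.59,-0.47,0,0,1,0.67,-0.535,0,0,1,0.75,-0.6,0,0,1,0.81,-0.645,0,0,1,0.836,-0.665,0,0,1]

```text
t: 1.15
eef_pos: [475.1, 341.1, 214.4]
tcp_rot: [-3.141, 0.0, 2.916]
ft_force: [-0.1, 0.1, -0.6]
opening: 0.999
grip_force: 0.0
```

```bash
cat > wl.py <<'E'
import sys
from cell import *
import cv2,numpy as np
tag=sys.argv[1]
s=state();c=get_calibration("wrist");p,d=read_camera("wrist")
cv2.imwrite(f"pics/wrist{tag}.png",p);np.save(f"wrist{tag}.npy",d);np.savez(f"wrist{tag}cal.npz",**{k:np.array(c[k]) for k in "KRt"})
print(s["t"],s["eef_pos"].round(1),s["tcp_rot"].round(3),np.abs(s["qvel"]).max().round(3),s["joints"].round(2))
E
python3 wl.py 1
```

```text
1.15 [475.1 341.1 214.4] [-3.141  0.     2.916] 0.198 [ 0.51  0.43  1.66 -0.    1.05 -0.84]
```

View pics/wrist1.png

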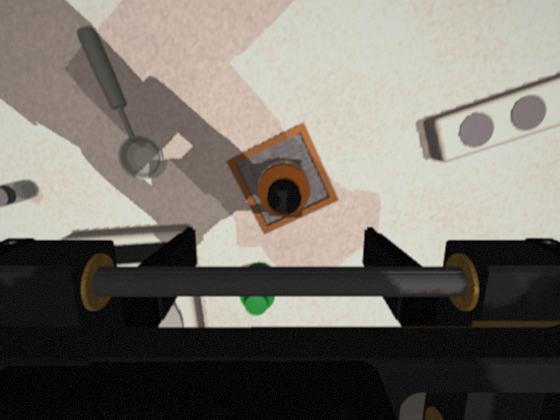

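Wrist view: bottle cap centre (285,197); tray rim corners (228,161), (303,125), (337,199), (263,233).

Run:
```python
from h import *
from cell import *
s=state();print(s["eef_pos"].round(1))
T=load("top");S=load("side");V=load("wrist","1")
print("cap",tri([((285,197),*V[2:]),((115,255.2),*T[2:]),((323.6,310.5),*S[2:])]), ray((285,197),104,*V[2:]))
c=[ray(u,14,*V[2:])[:2] for u in((228,161),(303,125),(337,199),(263,233))];print(np.round(c,0),np.mean(c,0))
W=cloud(*V[1:]);q=W[np.isfinite(W[...,0])];
m=(np.hypot(q[:,0]-472,q[:,1]-343)<25)&(q[:,2]>95)&(q[:,2]<115);q1=q[m];print(len(q1),np.median(q1,0),q1.min(0),q1.max(0))
for n,C in(("v",V),):
  hsv=cv2.cvtColor(C[0],40);m=((hsv[...,0]<16)&(hsv[...,1]>150)).astype(np.uint8)
  m[:110]=0;m[245:]=0;m[:,:215]=0;m[:,350:]=0
  pts=cv2.findNonZero(m);r=cv2.minAreaRect(pts);print(r,ray(r[0],14,*C[2:]))
```

```text
[475.5 341.  214.3]
cap (array([472.54512052, 344.92099937, 100.50894075]), [np.float64(3.0306709692232823), np.float64(2.0981892838355556), np.float64(1.7167087639397434)]) [473.49341583 347.5339977  104.        ]
[[437. 290.]
 [417. 383.]
 [510. 405.]
 [532. 308.]] [474.25368972 346.27834446]
959 [472.67554158 347.27155467 103.76453639] [457.77101604 331.33308052  95.04175851] [488.8906615  362.67872287 106.13694145]
((282.0821533203125, 178.96170043945312), (82.40225219726562, 83.67090606689453), 64.98310852050781) [471.98789702 346.0022721   14.        ]
```

Call:
servo_tool:
  moves: [0,0.004,0,0,1,0,0.004,-0.03,0,1,0,0.004,-0.08,0,1,0,0.004,-0.13,0,1,0,0.004,-0.18,0,1,0,0.004,-0.23,0,1,0,0.004,-0.28,0,1,0,0.004,-0.33,0,1,0,0.004,-0.37,0,1,0,0.004,-0.41,0,1,0,0.004,-0.435,0,1,0,0.004,-0.439,0,1]

```text
t: 2.2
eef_pos: [470.8, 345.9, 37.5]
tcp_rot: [-3.14, -0.002, 2.92]
ft_force: [-0.5, -0.6, -0.6]
opening: 1.002
grip_force: 0.0
```

Call:
servo_tool:
  moves: [0,0,0,0,0.8,0,0,0,0,0.7,0,0,0,0,0.64,0,0,0,0,0.6,0,0,0,0,0.58,0,0,0,0,0.56,0,0,0,0,0.54,0,0,0,0,0.5,0,0,0,0,0.4,0,0,0,0,0.3,0,0,0,0,0.3,0,0,0,0,0.3]

```text
t: 3.2
eef_pos: [472.7, 345.4, 39.4]
tcp_rot: [3.141, 0.001, 2.919]
ft_force: [-0.2, 1.7, 5.9]
opening: 0.565
grip_force: 30.0
```

```bash
cat > st.py <<'E'
from cell import *
s=state();print(s["t"],s["eef_pos"].round(1),s["tcp_rot"].round(3),s["ft_force"].round(1),s["moment"].round(2),s["opening"].round(3),s["grip_force"])
E
python3 st.py
```

```text
Traceback (most recent call last):
  File "st.py", line 2, in <module>
    s=state();print(s["t"],s["eef_pos"].round(1),s["tcp_rot"].round(3),s["ft_force"].round(1),s["moment"].round(2),s["opening"].round(3),s["grip_force"])
                                                                                                                   ^^^^^^^^^^^^^^^^^^
AttributeError: 'float' object has no attribute 'round'
```

Call:
servo_tool:
  moves: [0,0,0.01,0,0.3,0,0,0.03,0,0.3,0,0,0.06,0,0.3,0,0,0.1,0,0.3,0,0,0.15,0,0.3,0,0,0.2,0,0.3,0,0,0.26,0,0.3,0,0,0.32,0,0.3,0,0,0.37,0,0.3,0,0,0.41,0,0.3,0,0,0.44,0,0.3,0,0,0.45,0,0.3]

```text
t: 4.2
eef_pos: [472.7, 345.3, 221.9]
tcp_rot: [3.139, 0.002, 2.919]
ft_force: [-0.0, -0.4, -2.9]
opening: 0.565
grip_force: 30.0
```

Call:
servo_tool:
  moves: [0,-0.02,0,0,0.3,0,-0.06,0,0,0.3,0,-0.12,0,0,0.3,0,-0.19,0,0,0.3,0,-0.27,0,0,0.3,0,-0.36,0,0,0.3,0,-0.45,0,0,0.3,0,-0.54,0,0,0.3,0,-0.63,0,0,0.3,0,-0.72,0,0,0.3,0,-0.8,0,0,0.3,0,-0.88,0,0,0.3]

```text
t: 5.2
eef_pos: [470.8, -9.4, 218.3]
tcp_rot: [-3.141, -0.002, 2.918]
ft_force: [1.4, -0.1, -2.2]
opening: 0.556
grip_force: 30.0
```

```bash
sed -i 's/s\["opening"\].round(3)/s["opening"]/' st.py; python3 st.py
```

```text
5.2 [470.8  -9.4 218.3] [-3.141e+00 -2.000e-03  2.918e+00] [ 1.4 -0.1 -2.2] [ 0.   -0.07  0.03] 0.5562781655257628 30.000452179228887
```

Call:
servo_tool:
  moves: [0,-0.08,0,0,0.3,0,-0.17,0,0,0.3,0,-0.26,0,0,0.3,0,-0.35,0,0,0.3,0,-0.44,0,0,0.3,0,-0.53,0,0,0.3,0,-0.62,0,0,0.3,0,-0.7,0,0,0.3,0,-0.77,0,0,0.3,0,-0.83,0,0,0.3,0,-0.87,0,0,0.3,0,-0.89,0,0,0.3]

```text
t: 6.2
eef_pos: [471.1, -364.7, 218.0]
tcp_rot: [3.141, -0.002, 2.917]
ft_force: [0.0, -0.4, -2.2]
opening: 0.561
grip_force: 30.0
```

Call:
servo_tool:
  moves: [0,0,0,0,0.3,0,0,-0.02,0,0.3,0,0,-0.06,0,0.3,0,0,-0.12,0,0.3,0,0,-0.18,0,0.3,0,0,-0.24,0,0.3,0,0,-0.3,0,0.3,0,0,-0.35,0,0.3,0,0,-0.39,0,0.3,0,0,-0.41,0,0.3,0,0,-0.42,0,0.3,0,0,-0.42,0,0.3]

```text
t: 7.2
eef_pos: [472.5, -361.9, 50.7]
tcp_rot: [3.141, -0.001, 2.92]
ft_force: [-0.1, 1.4, -3.3]
opening: 0.56
grip_force: 30.0
```

```bash
python3 st.py; python3 wl.py 2
python3 - <<'E'
from h import *
V=load("wrist","2");W=cloud(*V[1:]);q=W[np.isfinite(W[...,0])]
m=(np.hypot(q[:,0]-473,q[:,1]+363)<75)&(q[:,2]<150);q=q[m];print(len(q));h,e=np.histogram(q[:,2],30);print(h,e.round(0))
E
```

```text
7.2 [ 472.5 -361.9   50.7] [ 3.141e+00 -1.000e-03  2.920e+00] [-0.1  1.4 -3.3] [-0.03  0.05  0.  ] 0.5601521441741781 29.999495647789445
7.2 [ 472.5 -361.9   50.7] [ 3.141e+00 -1.000e-03  2.920e+00] 0.024 [-0.76  0.65  1.78  0.    0.71 -2.11]
48516
[12438  6062    51     1    91   102    99    44   125   156   193   240
   291   480   375   434  1375  1912  1336   495   490   533   442  2437
   248   357  1083  2028  6123  8475] [ -3.   2.   7.  12.  18.  23.  28.  33.  38.  43.  48.  53.  58.  63.
  68.  74.  79.  84.  89.  94.  99. 104. 109. 114. 119. 125. 130. 135.
 140. 145. 150.]
```

View pics/wrist2.png

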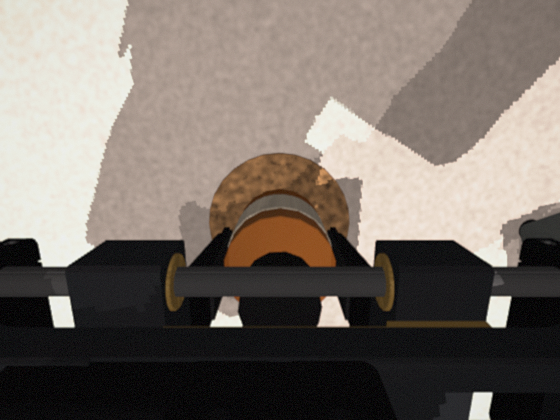

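Wrist view: the bottle (cap ~(285,290)) hangs over the pad, whose visible arc centres near column 280. I'll lower it now.

Call:
servo_tool:
  moves: [0,0,-0.006,0,0.3,0,0,-0.012,0,0.3,0,0,-0.018,0,0.3,0,0,-0.022,0,0.3,0,0,-0.025,0,0.3,0,0,-0.027,0,0.3,0,0,-0.028,0,0.3,0,0,-0.029,0,0.3,0,0,-0.03,0,0.3,0,0,-0.03,0,0.3,0,0,-0.03,0,0.3]

```text
t: 8.17
eef_pos: [472.5, -362.9, 39.4]
tcp_rot: [-3.142, 0.0, 2.919]
ft_force: [-2.8, 1.6, 2.6]
opening: 0.559
grip_force: 30.0
```

Call:
servo_tool:
  moves: [0,0,0,0,0.58,0,0,0,0,0.6,0,0,0,0,0.65,0,0,0,0,0.7,0,0,0,0,0.8,0,0,0,0,0.9,0,0,0,0,1,0,0,0,0,1,0,0,0.02,0,1,0,0,0.06,0,1,0,0,0.12,0,1,0,0,0.2,0,1]

```text
t: 9.17
eef_pos: [471.8, -362.2, 119.0]
tcp_rot: [3.14, -0.003, 2.919]
ft_force: [1.2, 0.0, -0.0]
opening: 0.999
grip_force: 0.0
```

Call:
servo_tool:
  moves: [0,0,0.08,0,1,0,0,0.16,0,1,0,0,0.24,0,1,0.02,0.06,0.3,0,1,0.04,0.14,0.33,0,1,0.06,0.22,0.33,0,1,0.08,0.3,0.33,0,1,0.1,0.38,0.33,0,1,0.12,0.46,0.33,0,1,0.14,0.54,0.33,0,1,0.16,0.62,0.33,0,1,0.18,0.7,0.33,0,1]

```text
t: 10.17
eef_pos: [544.5, -81.2, 251.8]
tcp_rot: [3.142, 0.001, 2.919]
ft_force: [0.2, -0.8, 0.2]
opening: 1.0
grip_force: 0.0
```

```bash
python3 st.py
python3 - <<'E'
from cell import *
import cv2,numpy as np
for n in("top","side"):
    p,d=read_camera(n);cv2.imwrite(f"pics/{n}1.png",p);np.save(f"{n}1.npy",d)
    c=get_calibration(n);np.savez(f"{n}1cal.npz",**{k:np.array(c[k]) for k in "KRt"})
from h import *
for n in("top","side"):
    C=load(n,"1");W=cloud(*C[1:]);q=W[np.isfinite(W[...,0])];m=(np.hypot(q[:,0]-473,q[:,1]+363)<45)&(q[:,2]>95)&(q[:,2]<115);print(n,np.median(q[m],0).round(1),q[m].max(0).round(1),q[m].min(0).round(1))
E
```

```text
10.1667 [544.5 -81.2 251.8] [3.142e+00 1.000e-03 2.919e+00] [ 0.2 -0.8  0.2] [-0.03 -0.09  0.01] 0.9998306063670518 0.0
top [ 473.6 -360.7  103.8] [ 489.7 -346.5  107.6] [ 459.3 -378.3   95.2]
side [ 472.4 -354.   104.6] [ 486.2 -343.9  107.9] [ 458.6 -378.7   95.3]
```

Call:
servo_tool:
  moves: [0.02,0.07,0,0,1,0.04,0.15,-0.01,0,1,0.07,0.23,-0.02,0,1,0.1,0.31,-0.04,0,1,0.12,0.39,-0.05,0,1,0.14,0.45,-0.07,0,1,0.15,0.49,-0.078,0,1,0.156,0.512,-0.078,0,1,0.156,0.512,-0.078,0,1,0.156,0.512,-0.078,0,1]

```text
t: 11.1
eef_pos: [606.9, 121.3, 220.3]
tcp_rot: [-3.141, 0.0, 2.919]
ft_force: [-0.2, 0.1, -0.2]
opening: 0.999
grip_force: 0.0
```

```bash
python3 wl.py 3
```

```text
11.1 [606.9 121.3 220.3] [-3.141  0.     2.919] 0.019 [ 0.09  0.48  1.57 -0.    1.1  -1.26]
```

View pics/wrist3.png

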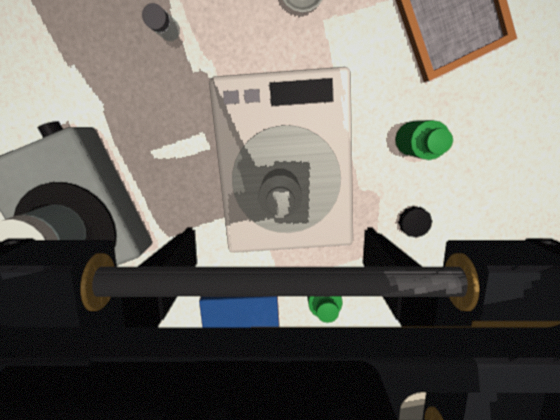

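Wrist view: pan disc spans columns 231–341 and rows 125–232 (centre 286,178), with the weight knob near (284,203).

Run:
```python
from h import *
V=load("wrist","3");W=cloud(*V[1:]);q=W[np.isfinite(W[...,0])]
def ext(c,r,z0,z1):
    m=(np.hypot(q[:,0]-c[0],q[:,1]-c[1])<r)&(q[:,2]>z0)&(q[:,2]<z1);p=q[m];a=p[:,:2].astype(np.float32)
    print(len(p),"med",np.median(p,0).round(1),"ext",((p.max(0)+p.min(0))/2).round(1),"circ",cv2.minEnclosingCircle(a))
ext((607,122),22,112,125)
print("pan pick",ray((286,178.5),46,*V[2:]).round(1))
ext((600,127),66,43.5,50)
img=V[0].copy()
e=[ray(x,46,*V[2:])[:2] for x in((231,178),(341,178),(286,125),(286,232),(247,140),(325,140))];print(np.round(e,1))
a=np.array(e);M=np.c_[2*a,np.ones(6)];s=np.linalg.lstsq(M,(a**2).sum(1),rcond=None)[0];print("circle",s[:2],np.sqrt(s[2]+s[:2]@s[:2]))
# pan edge: profile of z across
for yy in(75,100,127,155,180):
    pass
```

```text
659 med [606.3 122.9 116.4] ext [607.  122.8 115.7] circ ((606.9306640625, 122.76480102539062), 12.900189399719238)
pan pick [599.7 131.3  46. ]
7501 med [592.7 138.4  45.8] ext [602.6 131.   46.7] circ ((602.549560546875, 130.91517639160156), 59.94070816040039)
[[585.9  72.8]
 [612.5 190. ]
 [544.3 143.5]
 [660.  118. ]
 [550.3  99.8]
 [568.5 180.6]]
circle [601.90984063 130.72434335] 59.830570624023814
```

Call:
servo_tool:
  moves: [0,0.002,-0.02,0,1,0,0.002,-0.06,0,1,0,0.002,-0.11,0,1,0,0.002,-0.16,0,1,0,0.002,-0.21,0,1,0,0.002,-0.26,0,1,0,0.002,-0.31,0,1,0,0.002,-0.35,0,1,0,0.002,-0.375,0,1,0,0.002,-0.3875,0,1,0,0.002,-0.3875,0,0.8,0,0.002,-0.3875,0,0.65]

```text
t: 12.15
eef_pos: [607.2, 122.5, 65.4]
tcp_rot: [3.141, 0.001, 2.918]
ft_force: [0.1, 0.1, 0.4]
opening: 0.911
grip_force: 0.0
```

Call:
servo_tool:
  moves: [0,0,0,0,0.58,0,0,0,0,0.54,0,0,0,0,0.5,0,0,0,0,0.47,0,0,0,0,0.44,0,0,0,0,0.4,0,0,0,0,0.3,0,0,0,0,0.1,0,0,0,0,0.1,0,0,0,0,0.1,0,0,0,0,0.1]

```text
t: 13.07
eef_pos: [606.8, 122.7, 65.0]
tcp_rot: [-3.142, -0.0, 2.919]
ft_force: [-1.1, -1.7, 2.7]
opening: 0.432
grip_force: 30.0
```

Call:
servo_tool:
  moves: [0,0,0.01,0,0.1,0,0,0.03,0,0.1,0,0,0.06,0,0.1,0,0,0.1,0,0.1,0,0,0.14,0,0.1,0,0,0.19,0,0.1,0,0,0.24,0,0.1,0,0,0.29,0,0.1,0,0,0.33,0,0.1,0,0,0.36,0,0.1,0,0,0.38,0,0.1,0,0,0.39,0,0.1]

```text
t: 14.07
eef_pos: [607.0, 122.9, 222.5]
tcp_rot: [3.141, 0.002, 2.919]
ft_force: [0.2, -1.0, -5.7]
opening: 0.435
grip_force: 30.0
```

Call:
servo_tool:
  moves: [-0.01,0.015,0,0,0.1,-0.03,0.05,0,0,0.1,-0.06,0.1,0,0,0.1,-0.095,0.16,0,0,0.1,-0.135,0.22,0,0,0.1,-0.175,0.285,0,0,0.1,-0.215,0.355,0,0,0.1,-0.25,0.42,0,0,0.1,-0.285,0.475,0,0,0.1,-0.31,0.52,0,0,0.1,-0.33,0.545,0,0,0.1,-0.335,0.557,0,0,0.1]

```text
t: 15.07
eef_pos: [470.7, 347.1, 220.2]
tcp_rot: [-3.141, -0.001, 2.921]
ft_force: [0.5, 0.3, -6.2]
opening: 0.434
grip_force: 30.0
```

Call:
servo_tool:
  moves: [0,0,0,0,0.1,0,0,-0.02,0,0.1,0,0,-0.06,0,0.1,0,0,-0.11,0,0.1,0,0,-0.16,0,0.1,0,0,-0.21,0,0.1,0,0,-0.26,0,0.1,0,0,-0.3,0,0.1,0,0,-0.33,0,0.1,0,0,-0.34,0,0.1,0,0,-0.34,0,0.1]

```text
t: 15.98
eef_pos: [473.0, 344.4, 83.5]
tcp_rot: [-3.14, -0.002, 2.917]
ft_force: [-0.1, 0.5, -5.2]
opening: 0.434
grip_force: 30.0
```

```bash
python3 wl.py 4
python3 - <<'E'
from h import *
C=load("top","1");hsv=cv2.cvtColor(C[0],40);m=((hsv[...,0]<16)&(hsv[...,1]>130)).astype(np.uint8)*255
k=np.zeros_like(m);k[220:290,95:170]=m[220:290,95:170]
r=cv2.minAreaRect(cv2.findNonZero(k));print(r,ray(r[0],14,*C[2:]).round(1))
E
```

```text
15.9833 [473.  344.4  83.5] [-3.140e+00 -2.000e-03  2.917e+00] 0.033 [ 0.52  0.6   1.78 -0.    0.76 -0.83]
((130.96153259277344, 254.8076934814453), (42.75332260131836, 44.714481353759766), 78.69007110595703) [472.5 343.3  14. ]
```

View pics/wrist4.png

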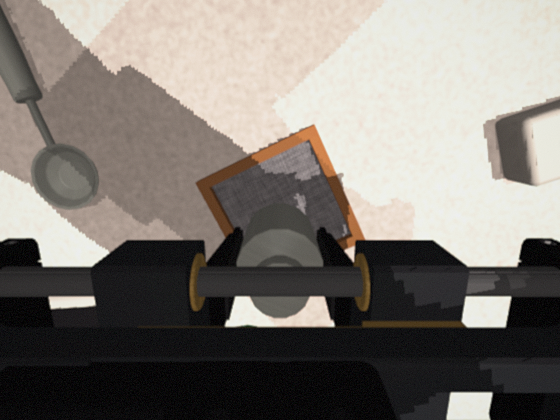

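Wrist view: the weight hangs over the tray (corners (197,183), (315,126), right side to (357,245)), with the tray on the expected line. I'll set it down.

Call:
servo_tool:
  moves: [0,-0.001,-0.02,0,0.1,0,-0.001,-0.05,0,0.1,0,-0.001,-0.08,0,0.1,0,-0.001,-0.105,0,0.1,0,-0.001,-0.125,0,0.1,0,-0.001,-0.135,0,0.1,0,-0.001,-0.14,0,0.1,0,-0.001,-0.143,0,0.1,0,-0.001,-0.146,0,0.1,0,-0.001,-0.148,0,0.1,0,-0.001,-0.15,0,0.1,0,-0.001,-0.15,0,0.1]

```text
t: 17.03
eef_pos: [472.9, 345.2, 25.0]
tcp_rot: [3.141, 0.0, 2.919]
ft_force: [0.8, 1.5, -4.9]
opening: 0.436
grip_force: 30.0
```

Call:
servo_tool:
  moves: [0,0,-0.0015,0,0.1,0,0,-0.0025,0,0.1,0,0,-0.0025,0,0.1,0,0,-0.0025,0,0.1]

```text
t: 17.37
eef_pos: [473.0, 345.2, 24.9]
tcp_rot: [3.141, 0.001, 2.919]
ft_force: [-1.9, -2.2, 6.0]
opening: 0.437
grip_force: 30.0
```

Contact. Release and go up.

Call:
servo_tool:
  moves: [0,0,0,0,0.45,0,0,0,0,0.5,0,0,0,0,0.6,0,0,0,0,0.7,0,0,0,0,0.8,0,0,0,0,0.9,0,0,0,0,1,0,0,0.02,0,1,0,0,0.06,0,1,0,0,0.12,0,1,0,0,0.2,0,1,0,0,0.28,0,1]

```text
t: 18.37
eef_pos: [472.5, 345.0, 137.3]
tcp_rot: [-3.141, -0.001, 2.919]
ft_force: [0.2, 0.3, -0.1]
opening: 0.998
grip_force: 0.0
```

Call:
servo_tool:
  moves: [0,0,0.08,0,1,0,0,0.16,0,1,0.02,-0.05,0.22,0,1,0.05,-0.13,0.22,0,1,0.08,-0.21,0.22,0,1,0.1,-0.29,0.22,0,1,0.12,-0.37,0.22,0,1,0.14,-0.45,0.22,0,1,0.16,-0.53,0.22,0,1,0.18,-0.61,0.22,0,1,0.2,-0.69,0.22,0,1,0.22,-0.77,0.22,0,1]

```text
t: 19.37
eef_pos: [560.9, 35.5, 224.6]
tcp_rot: [3.141, 0.0, 2.919]
ft_force: [0.6, 0.2, -0.6]
opening: 1.001
grip_force: 0.0
```

Call:
servo_tool:
  moves: [0.02,-0.08,0,0,1,0.04,-0.16,0,0,1,0.06,-0.24,0,0,1,0.075,-0.32,0,0,1,0.085,-0.37,0,0,1,0.093,-0.4,0,0,1,0.093,-0.41,0,0,1,0.093,-0.41,0,0,1,0.093,-0.41,0,0,1]

```text
t: 20.12
eef_pos: [597.8, -125.8, 224.0]
tcp_rot: [3.141, -0.0, 2.919]
ft_force: [-0.1, -0.4, -0.0]
opening: 0.996
grip_force: 0.0
```

```bash
python3 wl.py 5
python3 - <<'E'
from cell import *
import cv2,numpy as np
p,d=read_camera("side");cv2.imwrite("pics/side2.png",p)
from h import *
V=load("wrist","5");W=cloud(*V[1:]);q=W[np.isfinite(W[...,0])]
def ext(c,r,z0,z1):
    m=(np.hypot(q[:,0]-c[0],q[:,1]-c[1])<r)&(q[:,2]>z0)&(q[:,2]<z1);p=q[m]
    print(len(p),"med",np.median(p,0).round(1),"ext",((p.max(0)+p.min(0))/2).round(1),"circ",cv2.minEnclosingCircle(p[:,:2].astype(np.float32)))
ext((598,-126),40,110,122); ext((600,-125),64,53,59)
w=V[0][90:245,180:400];s=p[250:390,230:400]
cv2.imwrite("pics/c5.png",np.hstack([cv2.resize(w,(440,310),interpolation=2),cv2.resize(s,(360,310),interpolation=2)]))
E
```

```text
20.1167 [ 597.8 -125.8  224. ] [ 3.141 -0.     2.919] 0.011 [-0.32  0.46  1.58  0.    1.1  -1.66]
3323 med [ 597.3 -125.1  114.8] ext [ 598.3 -125.5  113.6] circ ((598.3582763671875, -125.4338150024414), 29.902851104736328)
4492 med [ 586.2 -110.3   54.8] ext [ 602.2 -122.5   55.7] circ ((602.2594604492188, -122.27266693115234), 55.95729446411133)
```

View pics/c5.png

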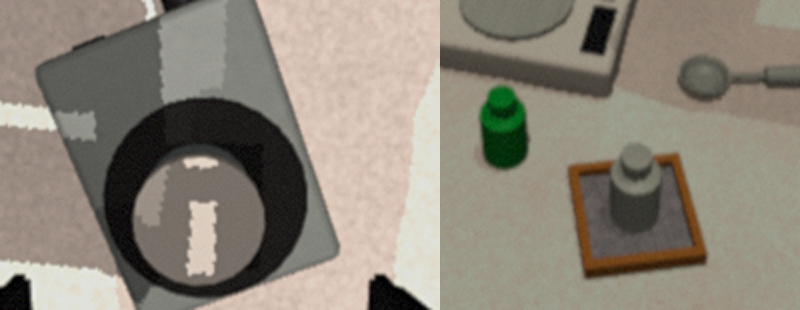

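Left: jar lid (crop 200,217) on the plate. Right: the weight stands upright in the tray's middle (crop 635,190).

Call:
servo_tool:
  moves: [0,0.002,-0.02,0,1,0,0.002,-0.06,0,1,0,0.002,-0.11,0,1,0,0.002,-0.16,0,1,0,0.002,-0.21,0,1,0,0.002,-0.26,0,1,0,0.002,-0.3,0,1,0,0.002,-0.33,0,1,0,0.002,-0.345,0,1,0,0.002,-0.345,0,1,0,0.002,-0.345,0,0.8,0,0.002,-0.345,0,0.74]

```text
t: 21.22
eef_pos: [598.5, -126.0, 86.7]
tcp_rot: [-3.142, 0.001, 2.919]
ft_force: [0.6, -0.4, 0.6]
opening: 0.91
grip_force: 0.0
```

Call:
servo_tool:
  moves: [0,0,0,0,0.7,0,0,0,0,0.67,0,0,0,0,0.64,0,0,0,0,0.61,0,0,0,0,0.58,0,0,0,0,0.5,0,0,0,0,0.4,0,0,0,0,0.3,0,0,0,0,0.3,0,0,0,0,0.3]

```text
t: 22.05
eef_pos: [598.2, -126.1, 86.2]
tcp_rot: [3.142, 0.0, 2.919]
ft_force: [-1.1, 0.5, 5.3]
opening: 0.628
grip_force: 30.0
```

Call:
servo_tool:
  moves: [0,0,0.01,0,0.3,0,0,0.03,0,0.3,0,0,0.06,0,0.3,0,0,0.1,0,0.3,0,0,0.14,0,0.3,0,0,0.18,0,0.3,0,0,0.21,0,0.3,0,0,0.23,0,0.3,0,0,0.24,0,0.3]

```text
t: 22.8
eef_pos: [598.4, -126.1, 183.7]
tcp_rot: [-3.142, 0.002, 2.919]
ft_force: [-0.3, -0.4, -1.4]
opening: 0.621
grip_force: 30.0
```

Call:
servo_tool:
  moves: [0,0.02,0,0,0.3,0,0.06,0,0,0.3,0,0.12,0,0,0.3,0.002,0.19,0,0,0.3,0.004,0.26,0,0,0.3,0.006,0.33,0,0,0.3,0.008,0.4,0,0,0.3,0.01,0.47,0,0,0.3,0.01,0.54,0,0,0.3,0.01,0.59,0,0,0.3,0.01,0.625,0,0,0.3,0.01,0.641,0,0,0.3]

```text
t: 23.8
eef_pos: [601.6, 132.4, 181.2]
tcp_rot: [-3.142, -0.001, 2.92]
ft_force: [0.2, 0.6, -1.3]
opening: 0.623
grip_force: 30.0
```

Call:
servo_tool:
  moves: [0,0,0,0,0.3,0,0,-0.02,0,0.3,0,0,-0.06,0,0.3,0,0,-0.1,0,0.3,0,0,-0.14,0,0.3,0,0,-0.18,0,0.3,0,0,-0.21,0,0.3,0,0,-0.23,0,0.3,0,0,-0.24,0,0.3,0,0,-0.25,0,0.3,0,0,-0.255,0,0.3,0,0,-0.255,0,0.3]

```text
t: 24.8
eef_pos: [602.2, 130.3, 79.9]
tcp_rot: [3.141, 0.0, 2.919]
ft_force: [0.6, -0.5, -1.0]
opening: 0.629
grip_force: 30.0
```

Call:
servo_tool:
  moves: [0,0,-0.002,0,0.3,0,0,-0.004,0,0.3,0,0,-0.006,0,0.3,0,0,-0.007,0,0.3,0,0,-0.0075,0,0.3,0,0,-0.008,0,0.3,0,0,-0.008,0,0.3,0,0,-0.008,0,0.3]

```text
t: 25.47
eef_pos: [602.2, 130.4, 77.2]
tcp_rot: [3.141, 0.0, 2.919]
ft_force: [-2.2, -0.1, 5.6]
opening: 0.624
grip_force: 30.0
```

Call:
servo_tool:
  moves: [0,0,0,0,0.64,0,0,0,0,0.68,0,0,0,0,0.75,0,0,0,0,0.85,0,0,0,0,1,0,0,0,0,1,0,0,0,0,1,0,0,0.02,0,1,0,0,0.06,0,1,0,0,0.12,0,1,0,0,0.2,0,1,0,0,0.28,0,1]

```text
t: 26.47
eef_pos: [601.7, 130.3, 190.1]
tcp_rot: [-3.141, -0.001, 2.919]
ft_force: [0.2, 0.2, 0.3]
opening: 0.998
grip_force: 0.0
```

Call:
servo_tool:
  moves: [0,0,0.08,0,1,-0.02,-0.07,0.1,0,1,-0.04,-0.15,0.1,0,1,-0.06,-0.23,0.1,0,1,-0.08,-0.31,0.1,0,1,-0.1,-0.39,0.1,0,1,-0.12,-0.47,0.1,0,1,-0.14,-0.55,0.1,0,1,-0.16,-0.63,0.1,0,1,-0.18,-0.71,0.1,0,1,-0.2,-0.79,0.1,0,1,-0.22,-0.87,0.1,0,1]

```text
t: 27.47
eef_pos: [513.4, -219.1, 229.4]
tcp_rot: [-3.141, 0.001, 2.919]
ft_force: [0.2, 0.1, 0.7]
opening: 0.999
grip_force: 0.0
```

Call:
servo_tool:
  moves: [-0.02,-0.08,0,0,1,-0.045,-0.16,0,0,1,-0.065,-0.23,0,0,1,-0.085,-0.3,0,0,1,-0.1,-0.345,0,0,1,-0.104,-0.363,0,0,1,-0.104,-0.363,0,0,1,-0.104,-0.363,0,0,1]

```text
t: 28.13
eef_pos: [472.6, -362.2, 228.8]
tcp_rot: [3.141, -0.0, 2.918]
ft_force: [-0.4, 0.7, 0.1]
opening: 0.999
grip_force: 0.0
```

```bash
python3 wl.py 6
python3 - <<'E'
from cell import *
import cv2,numpy as np
from h import *
for n in("top","side"):
    p,d=read_camera(n);cv2.imwrite(f"pics/{n}3.png",p);np.save(f"{n}3.npy",d)
    c=get_calibration(n);np.savez(f"{n}3cal.npz",**{k:np.array(c[k]) for k in "KRt"})
def ext(W,c,r,z0,z1):
    q=W[np.isfinite(W[...,0])];m=(np.hypot(q[:,0]-c[0],q[:,1]-c[1])<r)&(q[:,2]>z0)&(q[:,2]<z1);p=q[m]
    print(len(p),"med",np.median(p,0).round(1),"circ",cv2.minEnclosingCircle(p[:,:2].astype(np.float32)))
V=load("wrist","6");ext(cloud(*V[1:]),(472.5,-362),25,97,112)
C=load("top","3");W=cloud(*C[1:]);ext(W,(602,130),40,100,112);ext(W,(473,345),20,70,84);ext(W,(602,-123),64,53,59)
a=cv2.imread("pics/side3.png")
cv2.imwrite("pics/c6.png",np.hstack([cv2.resize(a[140:380,200:380],(400,533)),cv2.resize(C[0][150:290,60:280],(400,533))]) [:, :800])
E
```

```text
28.1333 [ 472.6 -362.2  228.8] [ 3.141 -0.     2.918] 0.022 [-0.77  0.43  1.62  0.    1.09 -2.11]
860 med [ 472.5 -361.9  103.8] circ ((473.0535583496094, -361.89605712890625), 15.838115692138672)
646 med [602.6 130.  105.9] circ ((602.57275390625, 130.25782775878906), 29.782472610473633)
121 med [472.7 343.8  76.3] circ ((473.1904602050781, 345.03509521484375), 13.334745407104492)
1854 med [ 601.3 -123.4   55.2] circ ((603.1600341796875, -127.15477752685547), 59.541873931884766)
```

View pics/c6.png

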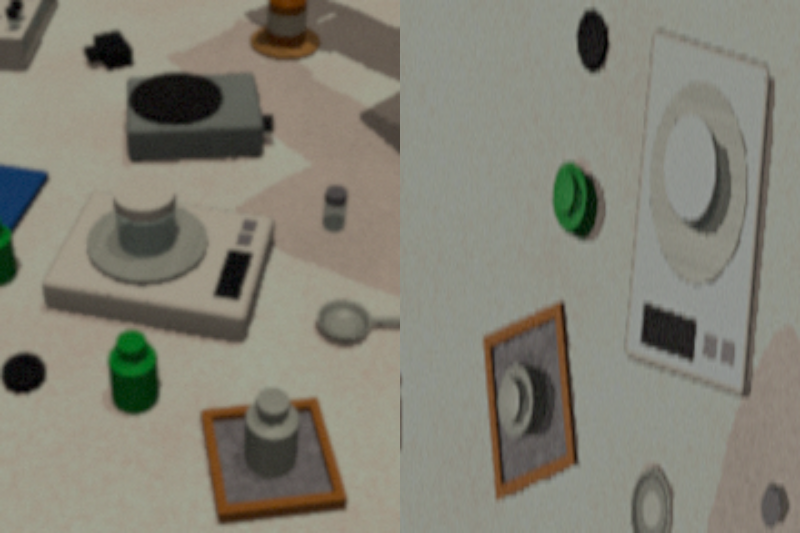

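Side and top views: the jar is upright on the pan's middle, the weight is upright in the tray, and the stirrer is empty. Now the bottle.

Call:
servo_tool:
  moves: [0,0.001,-0.02,0,1,0,0.001,-0.07,0,1,0,0.001,-0.13,0,1,0,0.001,-0.19,0,1,0,0.001,-0.25,0,1,0,0.001,-0.31,0,1,0,0.001,-0.37,0,1,0,0.001,-0.42,0,1,0,0.001,-0.455,0,1,0,0.001,-0.47,0,1,0,0.001,-0.474,0,1,0,0.001,-0.474,0,0.8]

```text
t: 29.28
eef_pos: [472.7, -362.1, 39.0]
tcp_rot: [3.141, -0.0, 2.919]
ft_force: [0.7, -0.9, 0.1]
opening: 0.968
grip_force: 0.0
```

Call:
servo_tool:
  moves: [0,0,0,0,0.7,0,0,0,0,0.65,0,0,0,0,0.61,0,0,0,0,0.58,0,0,0,0,0.55,0,0,0,0,0.5,0,0,0,0,0.4,0,0,0,0,0.3,0,0,0,0,0.3,0,0,0,0,0.3,0,0,0,0,0.3]

```text
t: 30.2
eef_pos: [472.5, -362.5, 39.3]
tcp_rot: [-3.141, 0.0, 2.919]
ft_force: [-0.9, 0.4, 5.9]
opening: 0.557
grip_force: 30.0
```

Call:
servo_tool:
  moves: [0,0,0.01,0,0.3,0,0,0.03,0,0.3,0,0,0.06,0,0.3,0,0,0.1,0,0.3,0,0,0.15,0,0.3,0,0,0.2,0,0.3,0,0,0.25,0,0.3,0,0,0.3,0,0.3,0,0,0.34,0,0.3,0,0,0.37,0,0.3,0,0,0.39,0,0.3,0,0,0.4,0,0.3]

```text
t: 31.2
eef_pos: [472.6, -362.5, 200.8]
tcp_rot: [-3.141, 0.002, 2.919]
ft_force: [-0.2, 0.1, -3.0]
opening: 0.56
grip_force: 30.0
```

Call:
servo_tool:
  moves: [0.01,0.02,0,0,0.3,0.03,0.06,0,0,0.3,0.06,0.11,0,0,0.3,0.095,0.175,0,0,0.3,0.13,0.24,0,0,0.3,0.17,0.31,0,0,0.3,0.21,0.385,0,0,0.3,0.245,0.455,0,0,0.3,0.28,0.52,0,0,0.3,0.305,0.565,0,0,0.3,0.32,0.59,0,0,0.3,0.324,0.5985,0,0,0.3]

```text
t: 32.2
eef_pos: [602.5, -121.1, 198.3]
tcp_rot: [3.141, -0.001, 2.921]
ft_force: [-0.4, -0.8, -3.1]
opening: 0.56
grip_force: 30.0
```

Call:
servo_tool:
  moves: [0,0,0,0,0.3,0,0,-0.02,0,0.3,0,0,-0.06,0,0.3,0,0,-0.1,0,0.3,0,0,-0.14,0,0.3,0,0,-0.18,0,0.3,0,0,-0.21,0,0.3,0,0,-0.235,0,0.3,0,0,-0.25,0,0.3,0,0,-0.26,0,0.3,0,0,-0.27,0,0.3,0,0,-0.27,0,0.3]

```text
t: 33.2
eef_pos: [602.0, -123.1, 90.7]
tcp_rot: [3.141, -0.0, 2.919]
ft_force: [-0.7, -0.2, -3.5]
opening: 0.56
grip_force: 30.0
```

Call:
servo_tool:
  moves: [0,0,-0.002,0,0.3,0,0,-0.004,0,0.3,0,0,-0.006,0,0.3,0,0,-0.007,0,0.3,0,0,-0.0075,0,0.3,0,0,-0.0075,0,0.3,0,0,-0.0075,0,0.3]

```text
t: 33.78
eef_pos: [602.2, -123.0, 88.4]
tcp_rot: [3.141, 0.0, 2.919]
ft_force: [-0.7, 0.6, -0.2]
opening: 0.561
grip_force: 30.0
```

Call:
servo_tool:
  moves: [0,0,-0.001,0,0.3,0,0,-0.001,0,0.3,0,0,-0.001,0,0.3]

```text
t: 34.03
eef_pos: [602.2, -123.0, 88.3]
tcp_rot: [3.142, 0.001, 2.919]
ft_force: [-1.9, 0.9, 5.4]
opening: 0.56
grip_force: 30.0
```

Call:
servo_tool:
  moves: [0,0,0,0,0.58,0,0,0,0,0.62,0,0,0,0,0.7,0,0,0,0,0.8,0,0,0,0,0.9,0,0,0,0,1,0,0,0,0,1,0,0,0,0,1,0,0,0.02,0,1,0,0,0.06,0,1,0,0,0.12,0,1,0,0,0.2,0,1]

```text
t: 35.03
eef_pos: [601.3, -122.8, 167.5]
tcp_rot: [3.141, -0.003, 2.919]
ft_force: [0.3, -0.3, 0.0]
opening: 0.999
grip_force: 0.0
```

Call:
servo_tool:
  moves: [0,0,0.08,0,1,0,0,0.16,0,1,-0.04,0,0.2,0,1,-0.1,-0.06,0.2,0,1,-0.16,-0.12,0.2,0,1,-0.22,-0.18,0.2,0,1,-0.28,-0.24,0.2,0,1,-0.3,-0.28,0.2,0,1,-0.3,-0.3,0.2,0,1,-0.3,-0.3,0.2,0,1,-0.3,-0.3,0.2,0,1]

```text
t: 35.95
eef_pos: [482.6, -242.9, 247.9]
tcp_rot: [3.141, 0.0, 2.918]
ft_force: [0.2, -0.6, -0.5]
opening: 1.0
grip_force: 0.0
```

```bash
python3 st.py
python3 - <<'E'
from cell import *
import cv2,numpy as np
from h import *
for n in("top","side"):
    p,d=read_camera(n);cv2.imwrite(f"pics/{n}4.png",p);np.save(f"{n}4.npy",d)
    c=get_calibration(n);np.savez(f"{n}4cal.npz",**{k:np.array(c[k]) for k in "KRt"})
def ext(W,c,r,z0,z1):
    q=W[np.isfinite(W[...,0])];m=(np.hypot(q[:,0]-c[0],q[:,1]-c[1])<r)&(q[:,2]>z0)&(q[:,2]<z1);p=q[m]
    print(len(p),"med",np.median(p,0).round(1),"circ",cv2.minEnclosingCircle(p[:,:2].astype(np.float32)))
C=load("top","4");W=cloud(*C[1:]);ext(W,(602,-123),25,145,162);ext(W,(602,130),40,100,112)
a=cv2.imread("pics/side4.png")
cv2.imwrite("pics/c7.png",np.hstack([cv2.resize(a[100:380,190:400],(400,533)),cv2.resize(C[0][140:290,260:410],(400,533))]))
E
```

```text
35.95 [ 482.6 -242.9  247.9] [3.141 0.    2.918] [ 0.2 -0.6 -0.5] [-0.02 -0.01 -0.02] 0.9995859911436334 0.0
214 med [ 603. -122.  153.] circ ((603.113525390625, -122.61579895019531), 15.8362398147583)
648 med [602.5 130.1 105.9] circ ((603.1455688476562, 130.2956085205078), 30.24104118347168)
```

View pics/c7.png

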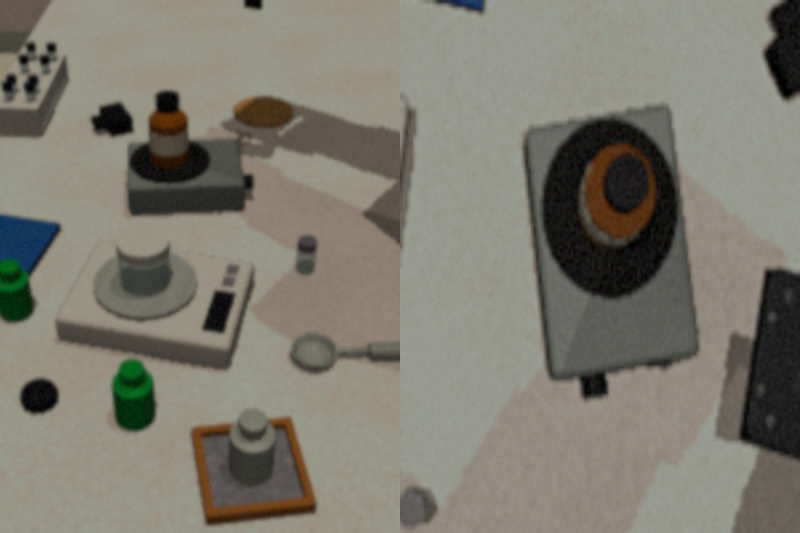

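All three stand upright in their places: bottle (crop 168,140) mid-plate, jar (145,265) mid-pan, weight (252,450) mid-tray. The vial and cap are undisturbed.

```bash
python3 -c "
from cell import *
print(job_done())"
```

```text
the job is handed in; nothing more can be done
None
```

The job is handed in at about 36 s: in the last pictures the weight is in the middle of its tray, the jar on the middle of the pan and the bottle on the middle of the stirrer plate, all upright, with the vial and cap untouched.

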